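# Draw the bottom slide tray from under the boxes to its stop

### The job

The aluminium slide tray lies at the bottom of a stack of slide boxes on the loading board. Take its upright handle and slide the tray out from under the stack, along the guides, until its tongue meets the end stop, press it home there for a moment - firmly but gently, with about 8 N and never more than 15 N - and let go. The three boxes must settle on the board behind the two posts, still stacked; do not touch or topple them, and leave everything else standing where it is.

Things in the scene. Friction and masses are not known exactly. Their poses are not given: they have to be found in the camera images.
- track: Fixed grey loading board, 390 x 220 x 8 mm, flat on the bench; top at z = 8 mm. Origin on its underside, below the stack's nominal centre; z up. Its -x axis is the way the tray is drawn; the board spans x -320 to +70, y -110 to +110 mm. Two low rails (inner faces y = +33 and -33 mm, x -65 to -215, tops at z = 13 mm) flank the tray's way.
- posts (a point): Point on the board's top midway between two fixed steel posts (each 10 x 12 mm, at 41 mm to either side in the track's y, 20 mm above the board's top, back faces 5 mm behind this point, at track x = -50 mm). They stand in front of the stack, catch the lowest box and let the tray pass between them. Axes as the track's.
- tray: Loose aluminium slide tray, 0.14 kg, bottom of the stack: plate 96 (x) x 60 (y) x 6 mm, origin at the centre of its underside, axes parallel to the track's; starts at track x = 0, on the board. A tongue 24 mm wide, 6 mm thick runs from the plate's front (x = -48 mm) to its tip at x = -124 mm. Sliding it takes 2 to 16 N under the stack, 1 to 4 N once clear.
- handle (a point): Centre of the tray's black upright handle fin, which stands on the tongue: 22 mm long (x), 10 mm thick (y, grasp it across this), rising from 6 to 49 mm above the tray's underside. This point is at tray x = -100, y = 0, z = 30 mm. Axes as the tray's.
- stop: Fixed end stop: grey block 34 x 60 x 12 mm with a low nut, origin under its centre on the board's top, axes as the track's. A rigid steel bar, 12 mm high, 40 mm wide, reaches from it to the tray. The bar's face is set anew each time, 23 to 46 mm in front (+x) of this origin; the setting is not measured and must be felt: the tongue's tip meets it after 112 to 135 mm of drawing.
- box1: Lowest of three closed plastic slide boxes stacked on the tray's plate, 92 (x) x 86 (y) x 22 mm, 0.09 to 0.18 kg; origin at the centre of its underside, which is 14 mm above the bench at the start and 8 mm once the tray is gone. Its front starts 4 to 10 mm short of the posts.
- box2: Middle box, same size and mass range, on box1 (loose, a little askew).
- box3: Top box, same size and mass range, on box2 (loose, a little askew); its top is 80 mm above the bench.
- amber_bottle: Bystander: amber reagent bottle, 52 mm diameter, 115 mm high, on the track beside the stack. Origin: centre of its underside.
- dish: Bystander: closed glass dish, 48 mm diameter, 13 mm high, on the track. Origin: centre of its underside.
- forceps: Bystander: steel forceps, 110 x 20 x 6 mm, lying on the track. Origin: centre of its underside.
- squeeze_bottle: Bystander: white bottle, 60 mm diameter, 130 mm high, on the bench. Origin: centre of its underside.
- stain_jar: Bystander: open glass jar, 70 mm diameter, 70 mm high, on the bench. Origin: centre of its underside.
- spare_box: Bystander: a slide box like those of the stack, 92 x 86 x 22 mm, apart on the bench. Origin: centre of its underside.
- slide_rack: Bystander: white divided slide rack, 110 x 80 x 35 mm, on the bench. Origin: centre of its underside.
Things that resemble listed ones, but are neither listed nor needed, are in the scene too. Leave any purple or red look-alike of the box3 alone.

How it is judged:
By the outcome, as a careful person would: the job done as asked, in the order asked, and still so for the second after the job is handed in, with the robot touching nothing.
It also fails if it takes over 64 s, if anything falls off the work surface, if the arm or the gripper's body presses on something with over 40 N, if the wrist force passes 120 N, or if a joint passes its speed limit or range.

### The arm

A 6-joint arm with a two-finger parallel gripper is mounted at the origin on the work surface. World frame = base frame: x ahead of the robot, y to its left, z up, the work surface at z = 0. Lengths are in m, angles in degrees, forces in N, time in s.
With the tool pointing down it reaches from about 0.35 to 0.775 m from the base axis. Payload 5.5 kg.
Tool frame: the origin (TCP) lies on the centre line of the jaws, within the pads' length; the fingertips stand 22 mm ahead of it and the grasp point (between the pads) lies 3 mm ahead of it; x points along the fingers, z is the direction in which the jaws open and shut, and the axes are right-handed (so a half turn about x gives the same grasp; the last joint's range is limited). The gripper opens to 85 mm and grips with 20 to 120 N. Pads are 22 mm wide; open, the fingers measure 114 mm over their backs; the gripper's body (76 mm by 85 mm) begins 54 mm behind the grasp point. The pads swing forward as they close: fully open they stand 13 mm farther back than shut.
Start: joints at [57.433, 17.945, 2.641, 74.691, 0, 82.002], TCP at [0.239, 0.523, 0.253] pointing down, gripper open.
Joint ranges: [-158.12, 158.12], [-49.38, 96.58], [-58.88, 72.47], [-126.05, 133.96], [-84.25, 85.87], [-180, 180]. Speed limits (degrees/s): [147.25, 147.25, 180, 180, 180, 180].

### API

Orientations are given as [roll, pitch, yaw] about the fixed x, y, z axes, in that order (R = Rz(yaw) Ry(pitch) Rx(roll)).
In Python, from rig import manip gives the robot as it stands.
- The arm moves only by the tool play_rows, never from a script. Its argument "plan" is a list that holds one entry, the list of rows, each a list of 4 numbers: the shift along the tool's x, y, z in cm, then the turn about the tool's x in degrees. A call has 1 to 12 rows; each row shifts and turns the pose as measured when the row begins, along the tool's axes as they then stand; what a row does not reach is not made up. A row lasts 1/8 s, in which the tool goes at most 62.5 mm and 10.7 degrees, less where a joint would pass 70% of its speed; a pose out of reach is approached as far as the arm can. A call is refused whole if a number of a shift passes 6.25 or a number of a turn 10.7, either way. A call with a gripper value outside its range is refused whole. "grip" is the gripper command: -1 is shut, 1 is fully open, values between are in proportion, set as the call begins (left out, the last holds). The fingers move at their own pace and stop on an object; "squeeze" is the grip in N (left out, the last holds). Time passes only in rows, so rows that do not move let the fingers close. It gives the time, the measured TCP pose, the force and the opening at its end, in the units of the state.
- manip.sense(): the state, without advancing time (a new reading comes with each control period).
- manip.get_image(name): name is "scene" or "top" or "wrist"; returns the picture (420x560x3 uint8, red, green, blue); there is no depth.
- manip.camera_model(name): a dict with "K" (3x3 intrinsics, pixels), "R" (3x3) and "t" (3): a world point X has camera coordinates R X + t; the wrist camera has in their place "hand_eye" (4x4, takes a point from camera to tool coordinates, whose origin is the TCP and whose axes are the tool frame's). Camera axes: x right, y down, z forward; pixel columns grow to the right and rows downward; lengths in m; the calibration is good to about 2 mm. The wrist camera is an equidistant fisheye: a pixel r from the principal point sees the ray r / f radians off the axis. A picture is of the moment at which its call begins: read the wrist's pose just before it. camera_model takes no time and is no camera call.
- manip.close_job(): hands the job in, once; it reports no verdict.
The state is a dict: "time": time; "joint_positions": joint angles; "dq": joint speeds; "joint_torque": joint torques, N m; "eef_pos": TCP position; "eef_rot": TCP orientation; "force": force on the tool from outside, world axes, zero at the start; "wrist_torque": the same for the moment, N m; "grip_width": opening from 0.0 (shut) to 1.0 (fully open).
Only numpy, scipy, OpenCV 4.12 (cv2) and the standard library are available. Lean on these libraries where they do the work, as an engineer would, in place of code of your own. Each camera call takes 0.05 s, during which the arm holds its last target.

## Working session

There is one attempt and no reset: what is moved stays moved. The work goes in short steps, Python scripts to look and compute and a tool call to move; the robot and the scene stay as the last step left them, time stands still between calls to the robot, and variables do not carry over. Pictures are saved under pics/ and viewed, and the job is handed in when it is done.

Besides the shell and the picture viewer there is one more tool, called as name(argument=value, ...), one argument or row to a line, values as JSON. play_rows: Moves the arm, as the interface text tells. Its arguments: {"type":"object","properties":{"plan":{"type":"array"},"grip":{"type":"number"},"squeeze":{"type":"number"}},"required":["plan"]}

```bash
mkdir -p pics; python3 - <<'E'
from rig import manip
import cv2
s=manip.sense();print(s)
for n in("scene","top","wrist"):
    cv2.imwrite(f"pics/{n}0.png",manip.get_image(n)[:,:,::-1]); print(n,manip.camera_model(n))
E
```

```text
{'time': 0.0, 'joint_positions': array([ 5.74319300e+01,  1.79897403e+01,  2.57657617e+00,  7.46894090e+01,
       -4.08704439e-04,  8.20011711e+01]), 'dq': array([ 0.06337282,  0.00375244,  0.02949749, -0.03523519, -0.01221888,
       -0.01243765]), 'joint_torque': array([-1.55222642e-03, -4.80629075e+01,  2.98530936e+01,  1.95634807e-02,
       -1.86941038e-04, -2.16166762e-05]), 'eef_pos': array([0.23884091, 0.52253605, 0.25241653]), 'eef_rot': array([ 172.22946564,   89.89742602, -122.33977516]), 'force': array([-0.22336878,  0.86659774, -0.06741224]), 'wrist_torque': array([-0.0088619 ,  0.02004334,  0.05526755]), 'grip_width': 1.0020341915400937}
scene {'K': array([[453.5722959 ,   0.        , 272.65730305],
       [  0.        , 453.5722959 , 209.57763733],
       [  0.        ,   0.        ,   1.        ]]), 'R': array([[-0.14252315,  0.98971425,  0.0123637 ],
       [ 0.56018041,  0.09095401, -0.82336217],
       [-0.8160178 , -0.11042227, -0.56738159]]), 't': array([ 0.08118254, -0.25871919,  1.86877458])}
top {'K': array([[431.49951492,   0.        , 280.92578656],
       
[... 157 characters left out ...]
03],
       [-9.80206656e-01,  1.16013522e-02, -1.97636837e-01],
       [ 1.97650878e-01,  6.50747545e-05, -9.80272475e-01]]), 't': array([-0.00893301,  0.52521802,  1.14331958])}
wrist {'K': array([[325.1922621 ,   0.        , 282.70575357],
       [  0.        , 325.1922621 , 207.74918798],
       [  0.        ,   0.        ,   1.        ]]), 'hand_eye': array([[ 1.56866307e-03, -2.62478987e-01,  9.64936433e-01,
        -1.20707248e-01],
       [ 6.73435768e-04, -9.64937125e-01, -2.62480270e-01,
         6.58022127e-02],
       [ 9.99998543e-01,  1.06156581e-03, -1.33689849e-03,
        -6.35239394e-04],
       [ 0.00000000e+00,  0.00000000e+00,  0.00000000e+00,
         1.00000000e+00]])}
```

View pics/scene0.png

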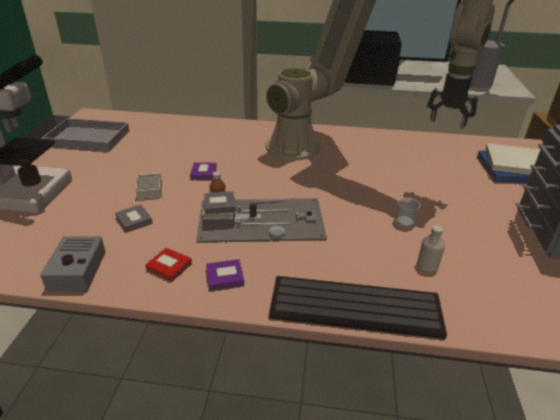

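View pics/top0.png

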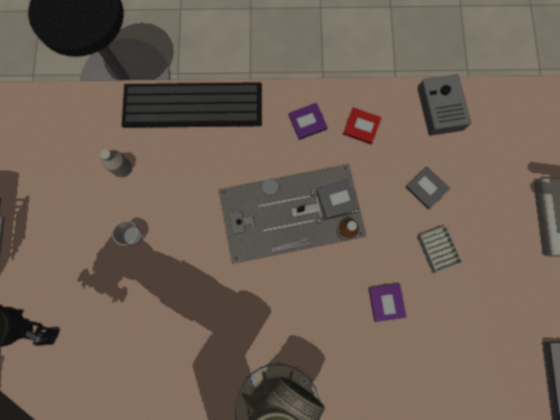

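View pics/wrist0.png

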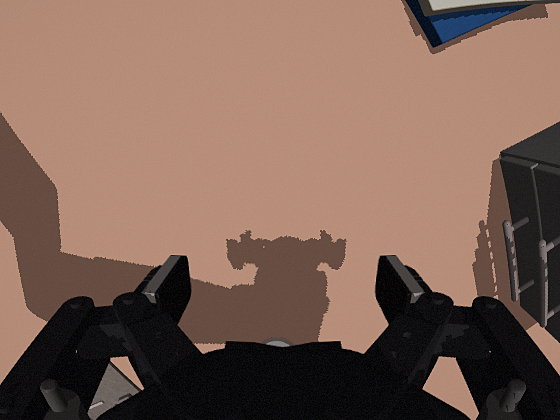

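Top view: board around (291,213), stack (338,198), handle (301,209), stop (240,222), amber bottle (348,228), forceps (290,244), dish (270,187). The tray is drawn toward image left (world +y). I'll measure the board's pose and the handle next.

```bash
cat > h.py <<'E'
import numpy as np, cv2
from rig import manip
def ray(n,px,z):
    c=manip.camera_model(n);K,R,t=c["K"],c["R"],c["t"]
    px=np.atleast_2d(np.float64(px))
    d=np.c_[(px-K[:2,2])/K[0,0],np.ones(len(px))]@R
    C=-R.T@t
    return C+d*((z-C[2])/d[:,2])[:,None]
def proj(n,X):
    c=manip.camera_model(n);p=np.atleast_2d(X)@c["R"].T+c["t"];q=p@c["K"].T
    return q[:,:2]/q[:,2:]
E
python3 - <<'E'
from h import *
im=cv2.imread("pics/top0.png")
hsv=cv2.cvtColor(im,cv2.COLOR_BGR2HSV)
m=((hsv[:,:,1]<70)&(hsv[:,:,2]>40)).astype(np.uint8)*255
m[:150]=0;m[275:]=0;m[:,:210]=0;m[:,375:]=0
m=cv2.morphologyEx(m,cv2.MORPH_CLOSE,np.ones((9,9)))
cs,_=cv2.findContours(m,0,1);c=max(cs,key=cv2.contourArea)
h=cv2.convexHull(c);r=cv2.minAreaRect(c);print(r,cv2.boxPoints(r))
ap=cv2.approxPolyDP(h,6,True)[:,0];print(ap)
W=ray("top",cv2.boxPoints(r),.008);print(W[:,:2])
W=ray("top",ap,.008);print(W[:,:2])
crop=im[155:270,210:375];cv2.imwrite("pics/crop.png",cv2.resize(crop,None,fx=4.8,fy=4.8,interpolation=cv2.INTER_CUBIC))
s=cv2.imread("pics/scene0.png");cv2.imwrite("pics/crops.png",cv2.resize(s[165:250,185:340],None,fx=5,fy=5,interpolation=cv2.INTER_CUBIC))
E
```

```text
((292.0, 212.0), (124.0, 164.0), 90.0) [[210. 150.]
 [374. 150.]
 [374. 274.]
 [210. 274.]]
[[369 154]
 [374 258]
 [362 270]
 [217 271]
 [211 190]
 [227 153]]
[[ 0.71092256  0.19272276]
 [ 0.70502237 -0.29195542]
 [ 0.34271988 -0.27239265]
 [ 0.34796711  0.18505351]]
[[ 0.69284238 -0.27655304]
 [ 0.38716477 -0.27479248]
 [ 0.35415564 -0.23948448]
 [ 0.35604111  0.16566053]
 [ 0.58916981  0.18724853]
 [ 0.70102134  0.14231548]]
```

View pics/crop.png

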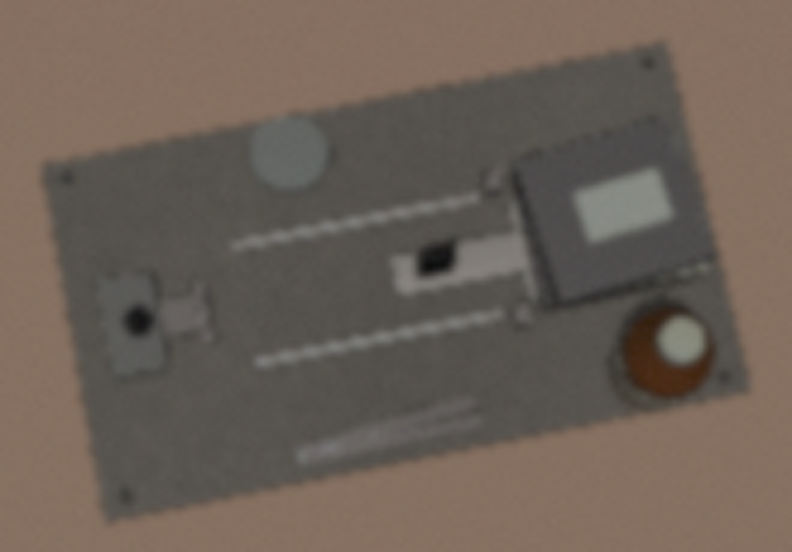

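View pics/crops.png

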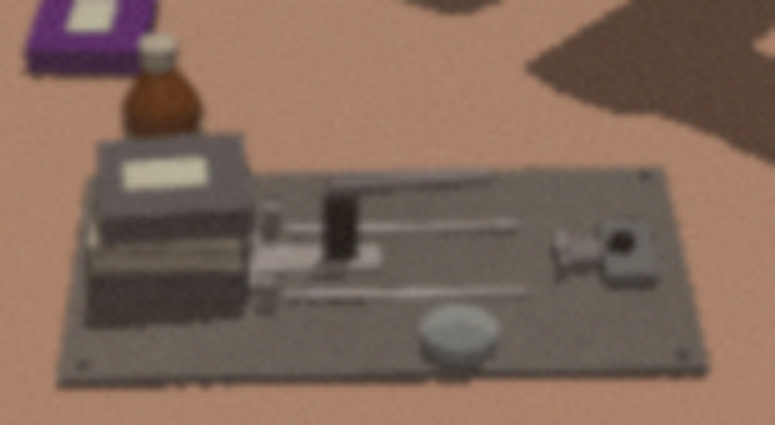

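```bash
cat >> h.py <<'E'
def board(n,fn,box,u0):
    im=cv2.imread(fn).astype(float)
    # fit: sat threshold, per-side line fit near rough quad corners
    d=cv2.GaussianBlur(im[:,:,2]-im[:,:,0],(0,0),0.8)
    return d
E
python3 - <<'E'
from h import *
from scipy.ndimage import map_coordinates
im=cv2.imread("pics/top0.png").astype(float)
d=im[:,:,2]-im[:,:,0]; d=cv2.GaussianBlur(d,(0,0),.8)
q=(np.array([(42,162),(667,42),(750,390),(107,520)])+.5)/4.8-.5+[210,155]
L=[]
for i in range(4):
    a,b=q[i],q[(i+1)%4];t=(b-a)/np.linalg.norm(b-a);nrm=np.array([t[1],-t[0]]) # outward
    P=[]
    for s in np.linspace(.06,.94,50):
        c=a+(b-a)*s;o=np.arange(-4,4.01,.1);pp=c+o[:,None]*nrm
        v=map_coordinates(d,[pp[:,1],pp[:,0]],order=1)
        lo,hi=np.median(v[:15]),np.median(v[-15:])
        if hi-lo<8: continue
        k=np.argmax(v>(lo+hi)/2);P.append(c+o[k]*nrm)
    P=np.float32(P);l=cv2.fitLine(P,cv2.DIST_HUBER,0,.01,.01).ravel();L.append(l);print(len(P),l)
def inter(l,m):
    A=np.array([l[:2],-m[:2]]).T;s=np.linalg.solve(A,m[2:]-l[2:]);return l[2:]+s[0]*l[:2]
C=np.array([inter(L[i-1],L[i]) for i in range(4)]);print(C)
W=ray("top",C,.006)[:,:2];print(W)
# TL: track(-320,?) ; image right=+x track ; image up -> world +x
ex=((W[1]-W[0])+(W[2]-W[3]));yaw=np.degrees(np.arctan2(ex[1],ex[0]));
print("sides",[np.linalg.norm(W[(i+1)%4]-W[i]) for i in range(4)])
ey=(W[0]-W[3]+W[1]-W[2]);print("yaw",yaw,np.degrees(np.arctan2(ey[1],ey[0]))-90)
cen=W.mean(0)
a=np.radians((yaw+np.degrees(np.arctan2(ey[1],ey[0]))-90)/2); R=np.array([[np.cos(a),-np.sin(a)],[np.sin(a),np.cos(a)]])
org=cen+R@[.125,0]
print("org",org,np.degrees(a))
# handle in top: black blob; scene
def w(p,z): return np.r_[org+R@np.array(p),z]
for n in("top","scene"):
    g=cv2.imread(f"pics/{n}0.png").max(2)
    hp=proj(n,w((-.1,0),.038))[0];
    X=[w((-.1+sx*.011,sy*.005),z) for sx in(-1,1) for sy in(-1,1) for z in(.014,.057)]
    pr=proj(n,X);print(n,hp,"pred bbox",pr.min(0),pr.max(0))
    m=(g<45).astype(np.uint8);k,lab,st,ce=cv2.connectedComponentsWithStats(m)
    for i in range(1,k):
        if np.hypot(*(ce[i]-hp))<15: print(st[i],ce[i])
# draw overlay
big=4
for n,(x0,y0,x1,y1) in(("top",(210,155,375,270)),("scene",(185,165,340,250))):
    s=cv2.imread(f"pics/{n}0.png")[y0:y1,x0:x1];s=cv2.resize(s,None,fx=4.8,fy=4.8,interpolation=cv2.INTER_CUBIC)
    def dr(pts,col):
        p=((proj(n,pts)-[x0,y0]+.5)*4.8-.5);cv2.polylines(s,[np.int32(np.round(p))],True,col,1)
    dr([w(p,.008) for p in((-.32,-.11),(.07,-.11),(.07,.11),(-.32,.11))],(0,255,0))
    dr([w(p,.057) for p in((-.111,-.005),(-.089,-.005),(-.089,.005),(-.111,.005))],(0,255,255))
    dr([w(p,.014) for p in((-.124,-.012),(-.048,-.012),(-.048,.012),(-.124,.012))],(255,0,0))
    for e in(1,-1): dr([w(p,.028) for p in((-.055,e*.035),(-.045,e*.035),(-.045,e*.047),(-.055,e*.047))],(0,0,255)); dr([w(p,.013) for p in((-.065,e*.033),(-.215,e*.033))],(255,0,255))
    cv2.imwrite(f"pics/ov_{n}.png",s)
E
```

```text
50 [ 9.8135829e-01 -1.9218713e-01  2.8348248e+02  1.7597987e+02]
50 [2.3819607e-01 9.7121710e-01 3.5773438e+02 2.0168047e+02]
46 [ 9.8008490e-01 -1.9857883e-01  3.0013336e+02  2.4942708e+02]
50 [1.7502220e-01 9.8456448e-01 2.2538176e+02 2.3002678e+02]
[[218.05191 188.79366]
 [348.31714 163.28279]
 [366.1633  236.0485 ]
 [231.30937 263.37177]]
[[ 0.59302828  0.16714446]
 [ 0.66569365 -0.21471517]
 [ 0.44973217 -0.25631615]
 [ 0.37692542  0.12613643]]
sides [np.float64(0.3887120244233283), np.float64(0.21993181842502194), np.float64(0.389320949499531), np.float64(0.2199593194222773)]
yaw -79.22374399861079 -79.17590486521954
org [ 0.54476792 -0.16722344] -79.19982443191516
top [300.1794025  208.27873137] pred bbox [295.70679885 204.41304733] [304.73958244 212.36504115]
[298 206   6   6  29] [300.4137931  208.44827586]
scene [253.05695495 209.06510764] pred bbox [249.44689794 203.10251513] [256.6430797  216.26714726]
[251 205   5  11  40] [252.7 210.4]
```

View pics/ov_top.png

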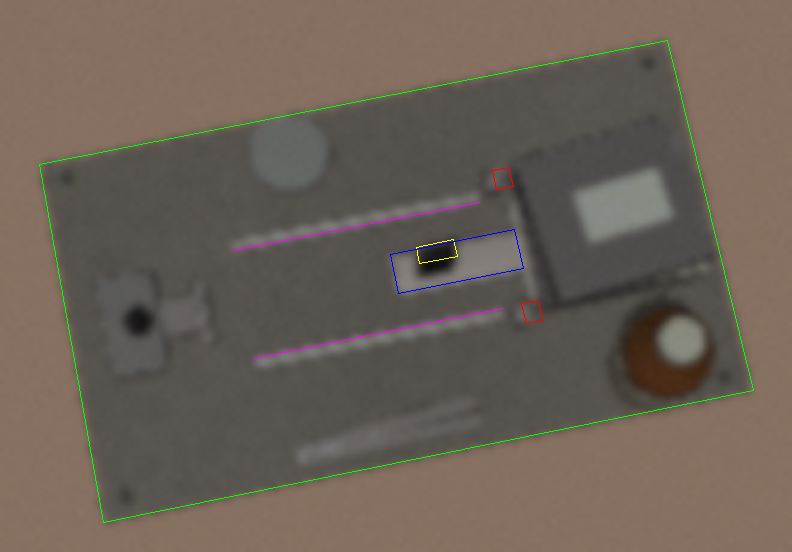

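View pics/ov_scene.png

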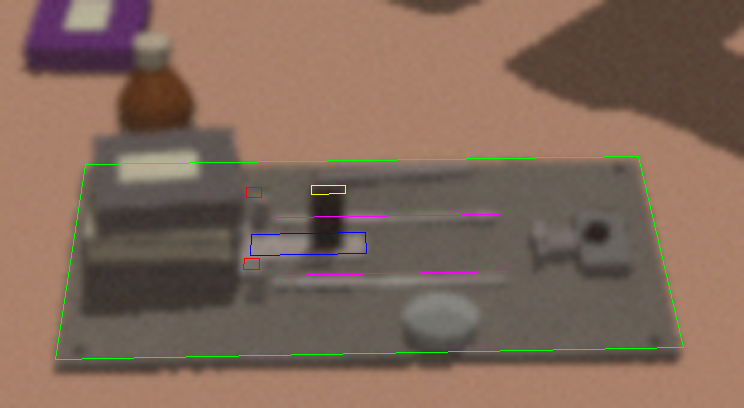

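```bash
python3 - <<'E'
from h import *
from scipy.spatial.transform import Rotation as Ro
s=manip.sense();Rt=Ro.from_euler("xyz",s["eef_rot"],degrees=True).as_matrix()
print(Rt)
a=np.radians(-79.2);R=np.array([[np.cos(a),-np.sin(a)],[np.sin(a),np.cos(a)]]);org=np.array([.54477,-.16722])
H=org+R@[-.1,0];print("handle",H, "hand->eef world d",H-s["eef_pos"][:2], "tool",Rt.T@np.r_[H-s["eef_pos"][:2],0])
z=Rt[:2,2];print("jaw axis ang",np.degrees(np.arctan2(z[1],z[0])),"track y ang",10.8)
E
```

```text
[[-7.57868248e-04 -9.09463425e-01  4.15783242e-01]
 [-1.14240036e-03  4.15783877e-01  9.09462733e-01]
 [-9.99999060e-01  2.14262003e-04 -1.35408074e-03]]
handle [ 0.52603187 -0.06899127] hand->eef world d [ 0.28713808 -0.59164681] tool [ 4.58284704e-04 -5.07138784e-01 -4.18693529e-01]
jaw axis ang 65.4313253524341 track y ang 10.8
```

Board is at origin (0.545, −0.167), yaw −79.2°. Drawn back over both views, the handle and tongue agree in each, with the posts and rails up to about 2 px off. I'll move over the handle high up, then rotate.

play_rows(
  plan=[
    [[0,-4.2,-3.5,0],[0,-4.2,-3.5,0],[0,-4.2,-3.5,0],[0,-4.2,-3.5,0],[0,-4.2,-3.5,0],[0,-4.2,-3.5,0],[0,-4.2,-3.5,0],[0,-4.2,-3.5,0],[0,-4.2,-3.5,0],[0,-4.2,-3.5,0],[0,-4.2,-3.5,0],[0,-4.2,-3.5,0]],
  ],
  grip=0,
  squeeze=50,
)

```text
time: 1.65
eef_pos: [0.5303, -0.0832, 0.2505]
eef_rot: [175.2, 89.9, -118.9]
force: [0.3, 0.6, 0.3]
grip_width: 0.505
```

play_rows(
  plan=[
    [[0,0,0,9],[0,0,0,9],[0,0,0,9],[0,0,0,9],[0,0,0,9],[0,0,0,9]],
  ],
)

```text
time: 2.4
eef_pos: [0.5307, -0.0885, 0.2471]
eef_rot: [170.6, 89.7, -179.7]
force: [0.5, -0.2, -0.8]
grip_width: 0.503
```

```bash
cat > st.py <<'E'
from h import *
from scipy.spatial.transform import Rotation as Ro
a=np.radians(-79.2);R2=np.array([[np.cos(a),-np.sin(a)],[np.sin(a),np.cos(a)]]);org=np.array([.54477,-.16722])
def st(dx=0):
    s=manip.sense();Rt=Ro.from_euler("xyz",s["eef_rot"],degrees=True).as_matrix()
    tp=R2.T@(s["eef_pos"][:2]-org);z=Rt[:2,2]
    f=s["force"];ft=R2.T@f[:2]
    print("t",s["time"],"track pos mm",tp*1e3,"z",s["eef_pos"][2]*1e3,"jaw-10.8",np.degrees(np.arctan2(z[1],z[0]))-10.8,"tilt",Rt[:,0],"F track",ft,f[2],"grip",s["grip_width"])
    H=org+R2@[-.1+dx,0];print("to handle, tool cm",Rt.T@np.r_[H-s["eef_pos"][:2],0]*100)
    return s,Rt
E
python3 - <<'E'
from st import *
st();cv2.imwrite("pics/wrist1.png",manip.get_image("wrist")[:,:,::-1])
E
```

```text
t 2.4 track pos mm [-79.92225389   0.89093207] z 247.10948973827567 jaw-10.8 -1.1190847542722402 tilt [-5.59506900e-03 -3.12804136e-05 -9.99984347e-01] F track [0.31573468 0.42941778] -0.7548303925191171 grip 0.5034324632295591
to handle, tool cm [ 0.00253346  2.00565015 -0.12828704]
```

View pics/wrist1.png

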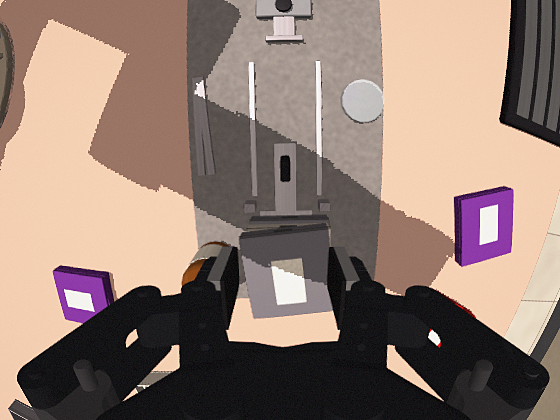

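```bash
cat >> st.py <<'E'
def wray(px,z,s,Rt):
    c=manip.camera_model("wrist");K=c["K"];H=c["hand_eye"]
    px=np.atleast_2d(np.float64(px));d=px-K[:2,2];r=np.hypot(*d.T);th=r/K[0,0]
    v=np.c_[d/r[:,None]*np.sin(th)[:,None],np.cos(th)]
    v=v@H[:3,:3].T@Rt.T; C=s["eef_pos"]+Rt@H[:3,3]
    X=C+v*((z-C[2])/v[:,2])[:,None]
    return np.c_[(X[:,:2]-org)@R2,X[:,2]]*1e3
E
python3 - <<'E'
from st import *
s,Rt=st();im=cv2.imread("pics/wrist1.png")
m=(im.max(2)<40).astype(np.uint8);k,lab,stt,ce=cv2.connectedComponentsWithStats(m)
for i in range(1,k):
    if 150<ce[i][1]<185 and 270<ce[i][0]<300:print(stt[i],ce[i])
print("handle blob px top/bottom at z57",wray([(285,156),(285,182),(280,168),(290,168)],.057,s,Rt))
g=cv2.cvtColor(im,cv2.COLOR_BGR2GRAY)
for y in(75,100):
    row=g[y,240:330].astype(int);print(y,[ (240+j,v) for j,v in enumerate(row) if v>200])
print(wray([(252,65),(252.5,190),(318.5,65),(319,190)],.013,s,Rt))
print("posts",wray([(251,205),(324,205)],.028,s,Rt))
print("tongue tip corners",wray([(275,143),(296,143)],.014,s,Rt))
print("bar face",wray([(267,41),(302,41)],.020,s,Rt))
cv2.imwrite("pics/w1c.png",cv2.resize(im[130:235,225:345],None,fx=5.5,fy=5.5,interpolation=cv2.INTER_CUBIC))
E
```

```text
t 2.45 track pos mm [-79.91775178   0.87156354] z 247.05303397869778 jaw-10.8 -1.3875963375919582 tilt [-5.66397668e-03 -3.62543652e-05 -9.99983959e-01] F track [0.63749506 0.34929495] 0.38039966938965575 grip 0.49855522877302183
to handle, tool cm [ 0.00254536  2.00552389 -0.13575936]
[281 156   9  26 224] [284.95535714 168.16071429]
handle blob px top/bottom at z57 [[-111.9509871     2.62472284   57.        ]
 [ -86.54868707    2.0595539    57.        ]
 [-100.41019835   -2.45154097   57.        ]
 [-100.19792519    7.1804428    57.        ]]
75 [(249, np.int64(241)), (250, np.int64(250)), (251, np.int64(246)), (252, np.int64(249)), (253, np.int64(254)), (316, np.int64(255)), (317, np.int64(249)), (318, np.int64(244)), (319, np.int64(241)), (320, np.int64(234))]
100 [(250, np.int64(255)), (251, np.int64(246)), (252, np.int64(247)), (253, np.int64(255)), (316, np.int64(210)), (317, np.int64(253)), (318, np.int64(246)), (319, np.int64(242)), (320, np.int64(235))]
[[-208.59366573  -30.63517377   13.        ]
 [ -70.01511847  -34.66369595   13.        ]
 [-206.99292656   40.90457448   13.        ]
 [ -68.39158113   39.74903503   13.        ]]
posts [[-56.61657687 -35.46686233  28.        ]
 [-54.89273663  43.73575553  28.        ]]
tongue tip corners [[-121.8513881    -7.97007764   14.        ]
 [-121.35130849   14.78093231   14.        ]]
bar face [[-233.49292845  -13.5456517    20.        ]
 [-232.63328428   23.41465605   20.        ]]
```

View pics/w1c.png

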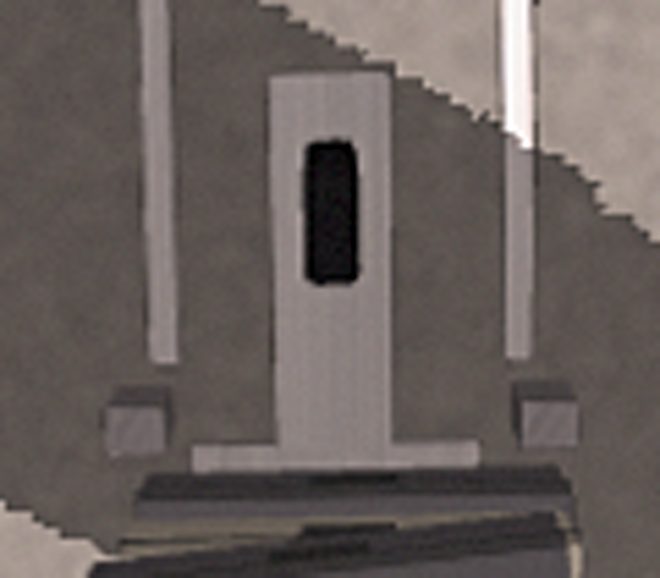

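Wrist view: handle at (285,168) between rails at x≈252 and 319, with the rails parallel to the tool's y to within about 0.3°. The wrist puts the handle at y≈+2.4 mm in my track frame. I'll go down partway and check centring again.

play_rows(
  plan=[
    [[2,1,0.1,0],[3,1,0.05,0],[3,0,0,0],[3,0,0,0],[2.5,0,0,0],[0,0,0,0],[0,0,0,0]],
  ],
)

```text
time: 3.32
eef_pos: [0.5281, -0.068, 0.1086]
eef_rot: [171.0, 89.7, -178.7]
force: [-0.7, 0.5, 0.7]
grip_width: 0.5
```

```bash
python3 - <<'E'
from st import *
s,Rt=st();im=manip.get_image("wrist")[:,:,::-1];cv2.imwrite("pics/wrist2.png",im)
m=(im.max(2)<40).astype(np.uint8);k,lab,stt,ce=cv2.connectedComponentsWithStats(m)
for i in range(1,k):
    if stt[i][4]>60:print(stt[i],ce[i])
E
```

```text
t 3.325 track pos mm [-100.6236198     2.18548905] z 108.62025845597286 jaw-10.8 -0.5150051891227818 tilt [-5.41386951e-03 -1.25975082e-04 -9.99985337e-01] F track [-0.66097459 -0.61552948] 0.7465124648138867 grip 0.5003615704522788
to handle, tool cm [ 0.00111185 -0.06432483 -0.21797642]
[276 207  16  53 812] [283.5        233.60591133]
[   17   247   532   173 48389] [281.91828721 356.97890016]
```

View pics/wrist2.png

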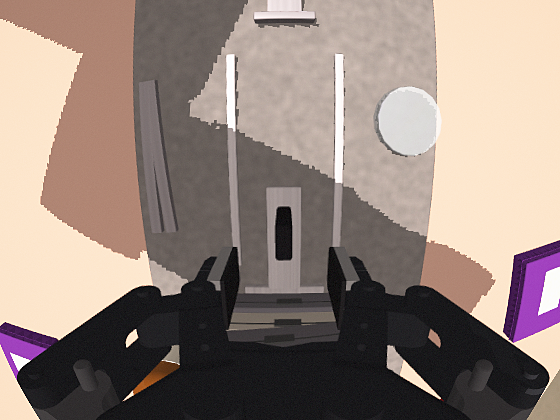

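```bash
python3 - <<'E'
from st import *
s,Rt=st();print("z57",wray([(283.5,207),(283.5,260),(283.5,235)],.057,s,Rt));print("z14",wray([(283.5,207),(269,187),(300,187)],.014,s,Rt))
print("rails",wray([(231,60),(233.5,180),(339,60),(338.5,180)],.013,s,Rt))
E
```

```text
t 3.375 track pos mm [-100.65423006    2.14701612] z 108.70081333175361 jaw-10.8 -0.5266742985827779 tilt [-5.38199305e-03 -1.62057288e-04 -9.99985504e-01] F track [-1.00177856  0.715551  ] -0.21062704603880614 grip 0.49961354900948757
to handle, tool cm [ 0.00108601 -0.06739469 -0.21408813]
z57 [[-119.49320065    2.43962386   57.        ]
 [ -87.65237067    2.19256624   57.        ]
 [-103.14055972    2.31174998   57.        ]]
z14 [[-107.88208718    2.18186088   14.        ]
 [-121.96410204   -7.51539845   14.        ]
 [-121.81710542   13.45239258   14.        ]]
rails [[-208.47827941  -31.67225227   13.        ]
 [-126.91286983  -31.74836795   13.        ]
 [-207.93982947   39.65672506   13.        ]
 [-126.42609532   39.82487785   13.        ]]
```

play_rows(
  plan=[
    [[1.5,-0.2,0,0],[1.5,0,0,0],[1.5,0,0,0],[1.2,0,0,0],[0.6,0,0,0],[0,0,0,0],[0,0,0,0]],
  ],
)

```text
time: 4.25
eef_pos: [0.5292, -0.0705, 0.0426]
eef_rot: [-175.5, 89.8, -165.2]
force: [-0.3, -0.5, -0.2]
grip_width: 0.501
```

```bash
python3 - <<'E'
from st import *
s,Rt=st();im=manip.get_image("wrist")[:,:,::-1];cv2.imwrite("pics/wrist3.png",im)
E
```

```text
t 4.25 track pos mm [-97.96363878   2.78723446] z 42.599357624340435 jaw-10.8 -0.48649996645805516 tilt [-3.14539650e-03 -8.31284266e-04 -9.99994708e-01] F track [ 0.42476992 -0.39131628] -0.18717605793242714 grip 0.5013916255600778
to handle, tool cm [ 0.00085832  0.20126239 -0.28044098]
```

View pics/wrist3.png

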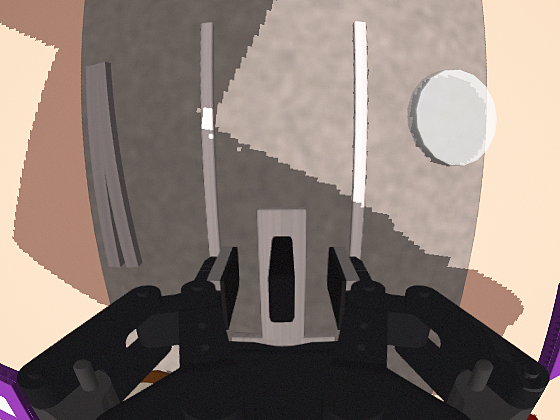

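Wrist view: the fin at (282,280) stands centred between the open pads (237 and 330). Closing.

play_rows(
  plan=[
    [[0,0,-0.05,0],[0,0,0,0],[0,0,0,0],[0,0,0,0],[0,0,0,0],[0,0,0,0]],
  ],
  grip=-1,
  squeeze=25,
)

```text
time: 5.05
eef_pos: [0.5293, -0.0707, 0.0435]
eef_rot: [-147.2, 89.9, -136.9]
force: [-0.3, 0.3, -1.1]
grip_width: 0.117
```

play_rows(
  plan=[
    [[0,0,0,0],[0,0,0,0],[0,0,0,0]],
  ],
  squeeze=50,
)

```text
time: 5.42
eef_pos: [0.5293, -0.0707, 0.0435]
eef_rot: [-146.0, 89.9, -135.7]
force: [0.5, -0.5, -1.1]
grip_width: 0.11
```

```bash
python3 - <<'E'
from st import *
s,Rt=st();im=manip.get_image("wrist")[:,:,::-1];cv2.imwrite("pics/wrist4.png",im);im=manip.get_image("scene")[:,:,::-1];cv2.imwrite("pics/scene4.png",cv2.resize(im[150:260,180:340],None,fx=4.8,fy=4.8))
E
```

```text
t 5.425 track pos mm [-97.7276457    2.92847074] z 43.5323517423524 jaw-10.8 -0.4720351694040499 tilt [-0.00120927 -0.0011811  -0.99999857] F track [0.53596866 0.36490606] -1.1070779236521937 grip 0.11000812357200243
to handle, tool cm [ 2.00526445e-04  2.24815395e-01 -2.94708920e-01]
```

View pics/wrist4.png

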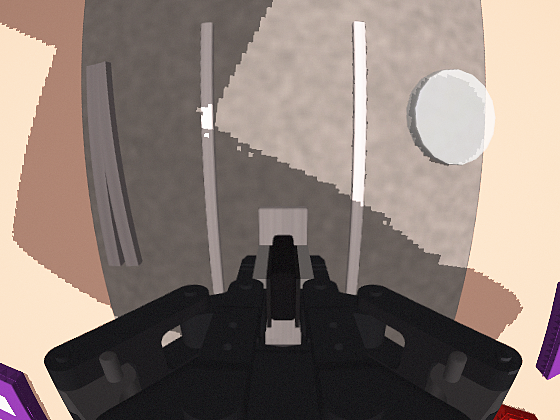

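View pics/scene4.png

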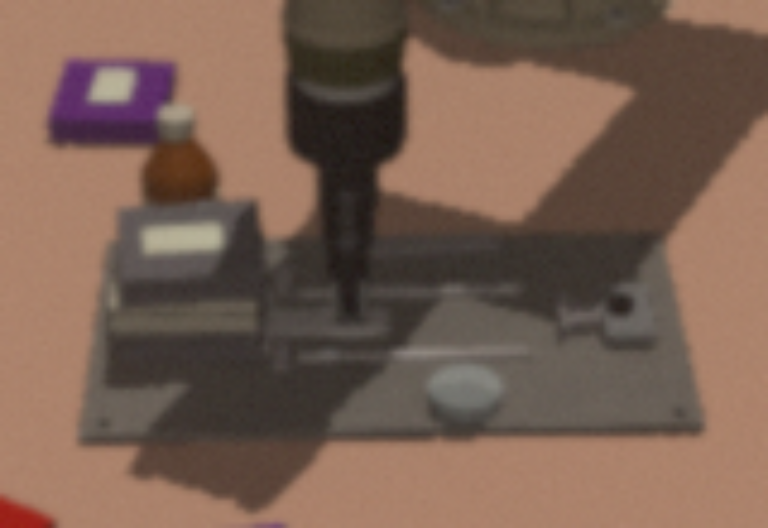

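play_rows(
  plan=[
    [[0,0.2,0,0],[0,0.3,0,0],[0,0.3,0,0],[0,0.3,0,0],[0,0.3,0,0],[0,0.3,0,0]],
  ],
)

```text
time: 6.28
eef_pos: [0.5269, -0.0553, 0.0435]
eef_rot: [-101.3, 89.7, -91.1]
force: [0.1, -5.0, -2.2]
grip_width: 0.112
```

```bash
python3 - <<'E'
from st import *
st()
E
```

```text
t 6.275 track pos mm [-113.32604289    3.45718143] z 43.542558217691365 jaw-10.8 -0.6040647157908943 tilt [-1.04926491e-04 -5.46617851e-03 -9.99985055e-01] F track [ 4.97139831 -0.81104785] -2.235515859524417 grip 0.11190518753010101
to handle, tool cm [ 0.00751877 -1.33615393 -0.33164946]
```

play_rows(
  plan=[
    [[0,0.3,0,0],[0,0.3,0,0],[0,0.3,0,0],[0,0.3,0,0],[0,0.3,0,0],[0,0.3,0,0],[0,0.3,0,0],[0,0.3,0,0],[0,0.3,0,0],[0,0.3,0,0],[0,0.3,0,0],[0,0.3,0,0]],
  ],
)

```text
time: 7.78
eef_pos: [0.5207, -0.0204, 0.0435]
eef_rot: [-95.9, 89.4, -85.9]
force: [1.7, -6.1, -2.1]
grip_width: 0.11
```

```bash
python3 - <<'E'
from st import *
st();cv2.imwrite("pics/wrist5.png",manip.get_image("wrist")[:,:,::-1]);im=manip.get_image("scene")[:,:,::-1];cv2.imwrite("pics/scene5.png",cv2.resize(im[150:260,180:340],None,fx=4.8,fy=4.8))
E
```

```text
t 7.775 track pos mm [-148.73219834    3.91548517] z 43.53025677312605 jaw-10.8 -0.7718992183138234 tilt [ 7.62211378e-04 -1.06248972e-02 -9.99943264e-01] F track [6.28833371 0.4855852 ] -2.1425537326298785 grip 0.11014493075316653
to handle, tool cm [ 0.05204273 -4.87777484 -0.32586186]
```

View pics/scene5.png

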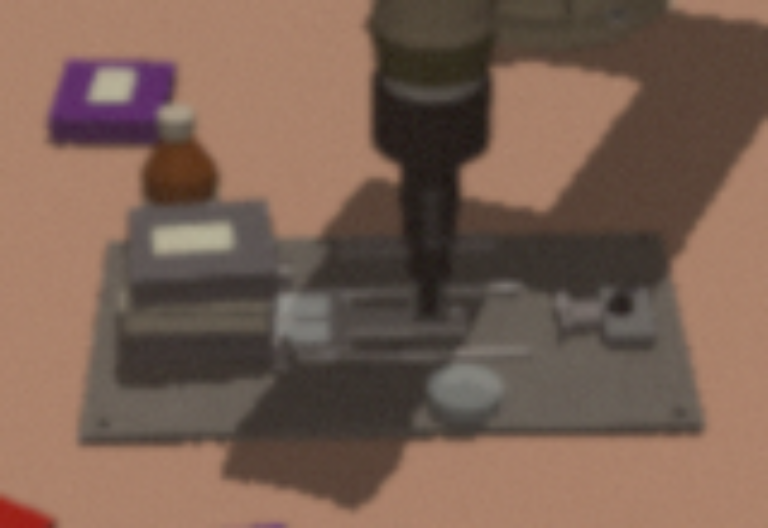

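View pics/wrist5.png

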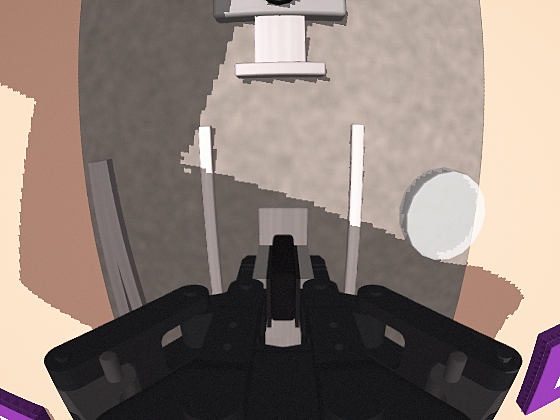

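```bash
python3 - <<'E'
from st import *
s,Rt=st()
print("bar",wray([(237,76),(281,77),(325,77)],.020,s,Rt),wray([(281,79)],.008,s,Rt),"tip",wray([(260,208),(283,208),(307,208)],.014,s,Rt))
E
```

```text
t 7.875 track pos mm [-149.06389552    3.87752498] z 43.52910225155563 jaw-10.8 -0.7483197224293363 tilt [ 6.37912959e-04 -1.01893129e-02 -9.99947884e-01] F track [ 6.19133164 -0.14245894] -3.286863938287098 grip 0.10828400148680274
to handle, tool cm [ 0.05019106 -4.91077877 -0.32364043]
bar [[-234.91680771  -15.00908894   20.        ]
 [-233.84626666    4.16465561   20.        ]
 [-233.92568243   23.31629011   20.        ]] [[-234.38461626    4.08500273    8.        ]] tip [[-173.2749688    -6.73831687   14.        ]
 [-173.14508142    4.27979939   14.        ]
 [-173.00910618   15.77663726   14.        ]]
```

Stack is resting against the posts and intact. Tongue tip at row 208, bar face at row 77, so about 61 mm remain.

play_rows(
  plan=[
    [[0,0.3,0,0],[0,0.3,0,0],[0,0.3,0,0],[0,0.3,0,0],[0,0.3,0,0],[0,0.3,0,0],[0,0.25,0,0],[0,0.25,0,0],[0,0.25,0,0],[0,0.25,0,0],[0,0.25,0,0],[0,0.25,0,0]],
  ],
)

```text
time: 9.38
eef_pos: [0.5156, 0.0094, 0.0436]
eef_rot: [-93.7, 88.9, -83.9]
force: [-0.4, -1.2, -0.8]
grip_width: 0.108
```

```bash
python3 - <<'E'
from st import *
s,Rt=st();cv2.imwrite("pics/wrist6.png",manip.get_image("wrist")[:,:,::-1]);im=manip.get_image("scene")[:,:,::-1];cv2.imwrite("pics/scene6.png",cv2.resize(im[150:260,180:340],None,fx=4.8,fy=4.8))
E
```

```text
t 9.375 track pos mm [-178.9215333     4.42759149] z 43.62959602336921 jaw-10.8 -1.0287429752602506 tilt [ 0.00210851 -0.01987321 -0.99980028] F track [ 1.08657257 -0.64231042] -0.7726221425429554 grip 0.10773994539369025
to handle, tool cm [ 0.15791424 -7.89725185 -0.30099191]
```

View pics/scene6.png

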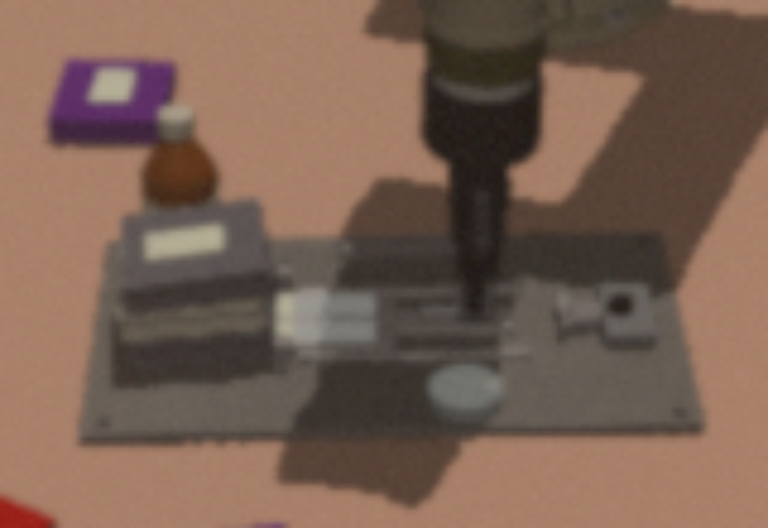

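View pics/wrist6.png

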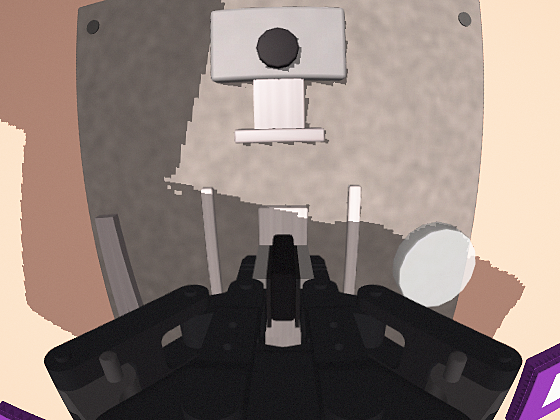

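play_rows(
  plan=[
    [[0,0.2,0,0],[0,0.2,0,0],[0,0.2,0,0],[0,0.2,0,0],[0,0.2,0,0],[0,0.2,0,0],[0,0.2,0,0],[0,0.2,0,0],[0,0.2,0,0],[0,0.2,0,0]],
  ],
)

```text
time: 10.72
eef_pos: [0.5125, 0.0302, 0.0437]
eef_rot: [-90.8, 88.8, -81.0]
force: [-0.2, -1.2, -0.0]
grip_width: 0.11
```

```bash
python3 - <<'E'
from st import *
s,Rt=st();cv2.imwrite("pics/wrist7.png",manip.get_image("wrist")[:,:,::-1]);im=manip.get_image("scene")[:,:,::-1];cv2.imwrite("pics/scene7.png",cv2.resize(im[150:260,180:340],None,fx=4.8,fy=4.8))
E
```

```text
t 10.725 track pos mm [-200.02079832    5.29061011] z 43.6638696365305 jaw-10.8 -1.0228215403680583 tilt [ 0.00320686 -0.02033158 -0.99978815] F track [ 1.16075925 -0.44531747] -0.017836996747198852 grip 0.11048412876016865
to handle, tool cm [  0.20611541 -10.00780793  -0.35043302]
```

View pics/scene7.png

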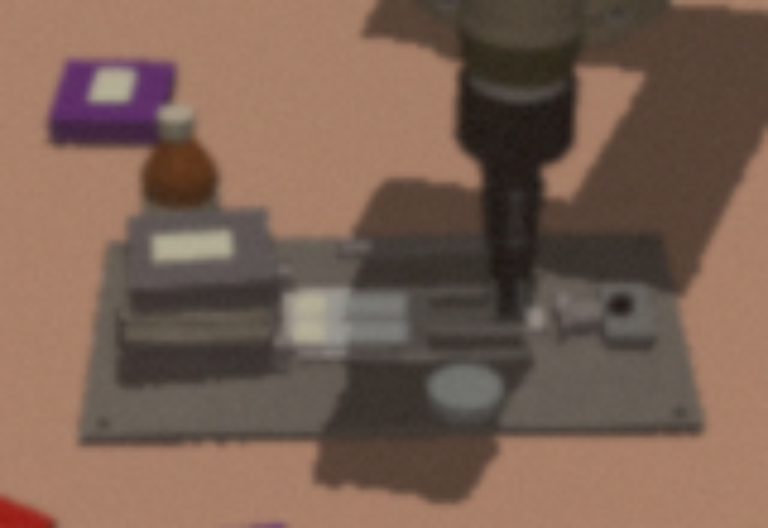

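View pics/wrist7.png

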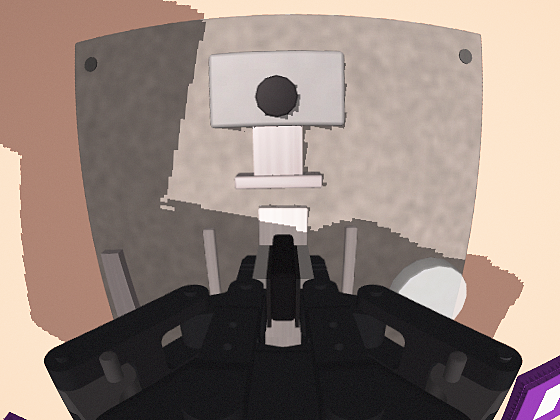

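```bash
python3 - <<'E'
from st import *
s,Rt=st()
print("bar",wray([(280,187)],.020,s,Rt),wray([(281,189)],.008,s,Rt),"tip",wray([(283,207)],.014,s,Rt))
E
```

```text
t 10.825 track pos mm [-200.27204039    5.23383507] z 43.632107038336834 jaw-10.8 -1.003867745150421 tilt [ 0.00306694 -0.01990168 -0.99979724] F track [ 0.29526444 -0.03534774] 0.7663309592528212 grip 0.11088192041988734
to handle, tool cm [  0.202161   -10.03279807  -0.34762753]
bar [[-235.76036654    4.61241564   20.        ]] [[-232.02698616    4.91935523    8.        ]] tip [[-224.59373388    5.77654872   14.        ]]
```

play_rows(
  plan=[
    [[0,0.15,0,0],[0,0.1,0,0],[0,0.1,0,0],[0,0.1,0,0],[0,0.1,0,0]],
  ],
)

```text
time: 11.45
eef_pos: [0.5116, 0.0359, 0.0437]
eef_rot: [-90.1, 88.8, -80.3]
force: [0.9, -1.8, 1.9]
grip_width: 0.108
```

play_rows(
  plan=[
    [[0,0.05,0,0],[0,0.05,0,0]],
  ],
)

```text
time: 11.7
eef_pos: [0.5114, 0.037, 0.0436]
eef_rot: [-90.0, 88.8, -80.2]
force: [0.3, -1.6, 0.9]
grip_width: 0.109
```

play_rows(
  plan=[
    [[0,0.05,0,0],[0,0.05,0,0]],
  ],
)

```text
time: 11.95
eef_pos: [0.5113, 0.038, 0.0437]
eef_rot: [-90.0, 88.8, -80.2]
force: [0.9, -1.3, 1.0]
grip_width: 0.107
```

```bash
python3 - <<'E'
from st import *
st();cv2.imwrite("pics/wrist8.png",manip.get_image("wrist")[150:270,200:360,::-1].repeat(4,0).repeat(4,1))
E
```

```text
t 11.95 track pos mm [-207.85151517    5.57646172] z 43.65619441122711 jaw-10.8 -1.0226698788039457 tilt [ 0.0035587  -0.0205703  -0.99978208] F track [1.43826434 0.69181384] 1.029671305521546 grip 0.10739540316957938
to handle, tool cm [  0.22531619 -10.7910344   -0.36506387]
```

View pics/wrist8.png

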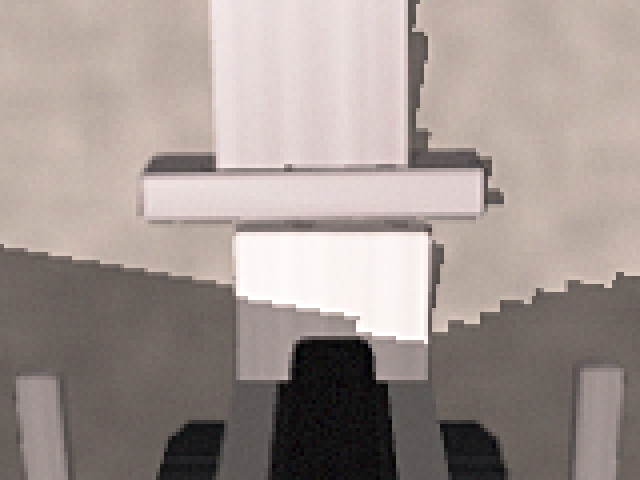

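Wrist crop: tongue tip at row ~230, bar edge at ~218, so a gap of a few mm is left. I'll inch forward, checking the force each time.

play_rows(
  plan=[
    [[0,0.05,0,0],[0,0.05,0,0]],
  ],
)

```text
time: 12.25
eef_pos: [0.5112, 0.0391, 0.0437]
eef_rot: [-89.6, 88.8, -79.8]
force: [0.8, -2.0, 0.6]
grip_width: 0.108
```

play_rows(
  plan=[
    [[0,0.04,0,0],[0,0.04,0,0]],
  ],
)

```text
time: 12.5
eef_pos: [0.511, 0.0399, 0.0437]
eef_rot: [-89.6, 88.8, -79.8]
force: [0.0, -1.6, 1.9]
grip_width: 0.105
```

play_rows(
  plan=[
    [[0,0.04,0,0]],
  ],
)

```text
time: 12.62
eef_pos: [0.511, 0.0403, 0.0437]
eef_rot: [-89.6, 88.8, -79.8]
force: [0.4, -0.8, 1.2]
grip_width: 0.111
```

play_rows(
  plan=[
    [[0,0.04,0,0]],
  ],
)

```text
time: 12.75
eef_pos: [0.5109, 0.0407, 0.0437]
eef_rot: [-89.5, 88.8, -79.8]
force: [-0.1, -1.9, 1.1]
grip_width: 0.111
```

play_rows(
  plan=[
    [[0,0.04,0,0]],
  ],
)

```text
time: 12.88
eef_pos: [0.5109, 0.0409, 0.0437]
eef_rot: [-89.6, 88.8, -79.8]
force: [0.1, -3.5, 1.5]
grip_width: 0.111
```

play_rows(
  plan=[
    [[0,0.04,0,0]],
  ],
)

```text
time: 13.0
eef_pos: [0.5109, 0.0409, 0.0437]
eef_rot: [-89.8, 88.7, -80.1]
force: [0.4, -3.9, 1.1]
grip_width: 0.11
```

play_rows(
  plan=[
    [[0,0.04,0,0]],
  ],
)

```text
time: 13.12
eef_pos: [0.5109, 0.041, 0.0437]
eef_rot: [-90.0, 88.7, -80.3]
force: [0.9, -4.4, 1.3]
grip_width: 0.108
```

play_rows(
  plan=[
    [[0,0.04,0,0]],
  ],
)

```text
time: 13.25
eef_pos: [0.5109, 0.041, 0.0438]
eef_rot: [-90.0, 88.6, -80.3]
force: [0.9, -4.1, 1.4]
grip_width: 0.11
```

Contact felt at y≈0.041: it stops advancing and the force rises. Raising the press.

play_rows(
  plan=[
    [[0,0.06,0,0]],
  ],
)

```text
time: 13.38
eef_pos: [0.5109, 0.0411, 0.0438]
eef_rot: [-90.3, 88.5, -80.5]
force: [0.5, -5.9, 1.6]
grip_width: 0.11
```

play_rows(
  plan=[
    [[0,0.08,0,0]],
  ],
)

```text
time: 13.5
eef_pos: [0.5108, 0.0412, 0.0438]
eef_rot: [-90.6, 88.4, -81.0]
force: [0.6, -7.1, 1.3]
grip_width: 0.108
```

play_rows(
  plan=[
    [[0,0.1,0,0]],
  ],
)

```text
time: 13.62
eef_pos: [0.5109, 0.0413, 0.0439]
eef_rot: [-90.7, 88.3, -81.1]
force: [0.2, -7.2, 2.3]
grip_width: 0.102
```

play_rows(
  plan=[
    [[0,0.1,0,0],[0,0.1,0,0],[0,0.1,0,0]],
  ],
)

```text
time: 14.0
eef_pos: [0.5108, 0.0415, 0.0441]
eef_rot: [-91.6, 87.9, -82.1]
force: [-0.7, -6.6, 2.6]
grip_width: 0.11
```

```bash
python3 - <<'E'
from st import *
st();cv2.imwrite("pics/wrist9.png",manip.get_image("wrist")[150:270,200:360,::-1].repeat(4,0).repeat(4,1))
E
```

```text
t 14.0 track pos mm [-211.39664956    5.69824157] z 44.05123178770373 jaw-10.8 -1.2510557233002437 tilt [ 0.00495919 -0.03556496 -0.99935506] F track [ 6.3919713  -1.97711954] 2.6165076584765883 grip 0.11040919428057853
to handle, tool cm [  0.40053757 -11.14225383  -0.32647244]
```

View pics/wrist9.png

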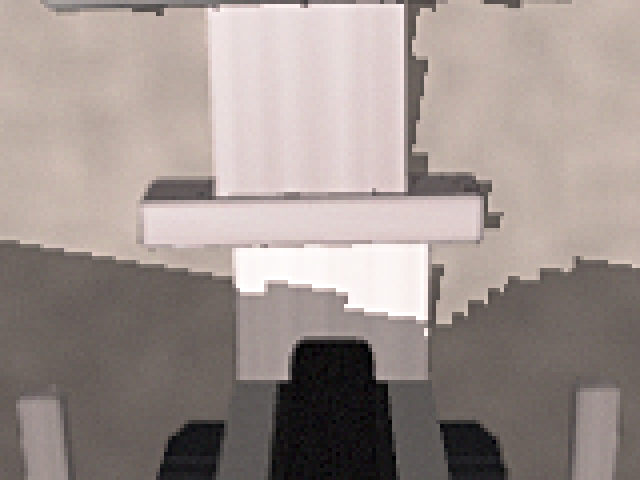

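play_rows(
  plan=[
    [[0.01,0.15,0,0],[0.01,0.15,0,0]],
  ],
)

```text
time: 14.3
eef_pos: [0.5108, 0.0418, 0.0442]
eef_rot: [-91.9, 87.6, -82.4]
force: [-1.1, -9.1, 2.7]
grip_width: 0.111
```

play_rows(
  plan=[
    [[0.02,0.16,0,0],[0.02,0.16,0,0]],
  ],
)

```text
time: 14.55
eef_pos: [0.5107, 0.042, 0.0444]
eef_rot: [-92.1, 87.2, -82.7]
force: [-0.6, -9.6, 3.4]
grip_width: 0.111
```

play_rows(
  plan=[
    [[0.01,0.14,0,0],[0.01,0.14,0,0],[0.01,0.14,0,0],[0.01,0.14,0,0]],
  ],
)

```text
time: 15.05
eef_pos: [0.5106, 0.0423, 0.0447]
eef_rot: [-92.3, 86.5, -83.1]
force: [-0.3, -7.8, 2.9]
grip_width: 0.111
```

play_rows(
  plan=[
    [[0,0,0,0],[0,0,0,0]],
  ],
)

```text
time: 15.3
eef_pos: [0.5105, 0.0421, 0.0446]
eef_rot: [-92.4, 86.4, -83.2]
force: [0.7, -4.1, 1.9]
grip_width: 0.109
```

```bash
python3 - <<'E'
from st import *
st()
E
```

```text
t 15.3 track pos mm [-212.04300719    5.60427093] z 44.63575092275841 jaw-10.8 -1.6529860012918292 tilt [ 0.00729179 -0.06156702 -0.99807632] F track [ 4.12612648 -0.12375963] 1.9079939584064736 grip 0.1094842508659415
to handle, tool cm [  0.69535705 -11.19422824  -0.23699331]
```

play_rows(
  plan=[
    [[0,0,0,0],[0,0,0,0],[0,0,0,0],[0,0,0,0],[0,0,0,0]],
  ],
  grip=0,
)

```text
time: 15.92
eef_pos: [0.5093, 0.0444, 0.0438]
eef_rot: [-94.2, 86.7, -84.9]
force: [-0.0, 0.5, -0.1]
grip_width: 0.5
```

```bash
python3 - <<'E'
from st import *
st();cv2.imwrite("pics/wrist10.png",manip.get_image("wrist")[:,:,::-1])
E
```

```text
t 15.925 track pos mm [-214.54857809    4.78047897] z 43.79730078417025 jaw-10.8 -1.544568752287649 tilt [ 0.00504724 -0.05707224 -0.99835729] F track [-0.45385639  0.06634513] -0.06317865056017824 grip 0.4999397197386637
to handle, tool cm [  0.65575038 -11.4448106   -0.16911223]
```

View pics/wrist10.png

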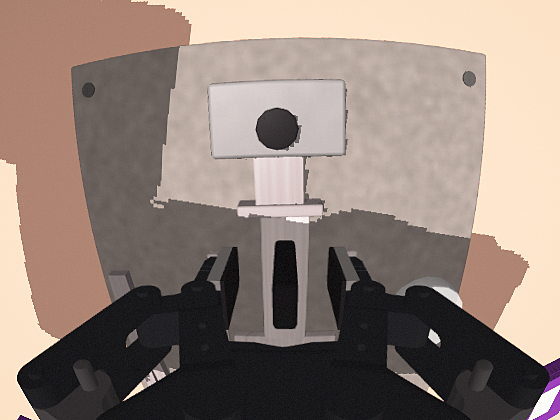

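Released; the fin stands free between the pads and the tongue touches the bar (row ~215). Lifting away.

play_rows(
  plan=[
    [[-1,0,0,0],[-1.5,0,0,0],[-2,0,0,0],[-2.5,0,0,0],[-3,0,0,0],[-3,0,0,0],[-3,0,0,0]],
  ],
)

```text
time: 16.85
eef_pos: [0.5075, 0.0539, 0.2131]
eef_rot: [-93.6, 86.7, -84.4]
force: [-0.5, 0.6, -0.0]
grip_width: 0.5
```

play_rows(
  plan=[
    [[0,4,0,0],[0,4,0,0],[0,4,0,0],[0,4,0,0],[0,0,0,0],[0,0,0,0]],
  ],
)

```text
time: 17.6
eef_pos: [0.4848, 0.2159, 0.2156]
eef_rot: [-77.0, 86.6, -67.9]
force: [0.1, 0.9, 0.1]
grip_width: 0.5
```

```bash
python3 - <<'E'
from st import *
s,Rt=st();cv2.imwrite("pics/wrist11.png",manip.get_image("wrist")[:,:,::-1]);im=manip.get_image("scene")[:,:,::-1];cv2.imwrite("pics/scene11.png",cv2.resize(im[150:260,180:340],None,fx=4.8,fy=4.8))
im=manip.get_image("top")[:,:,::-1];cv2.imwrite("pics/top11.png",cv2.resize(im[155:270,210:375],None,fx=4.8,fy=4.8));cv2.imwrite("pics/top11f.png",im)
E
```

```text
t 17.6 track pos mm [-387.5833666    12.88493785] z 215.57152229236675 jaw-10.8 -1.6751650934951812 tilt [ 0.02227333 -0.05485545 -0.99824585] F track [-0.85950572  0.21835302] 0.11904347496052303 grip 0.499985949745486
to handle, tool cm [  1.65468819 -28.73611234  -0.44721156]
```

View pics/scene11.png

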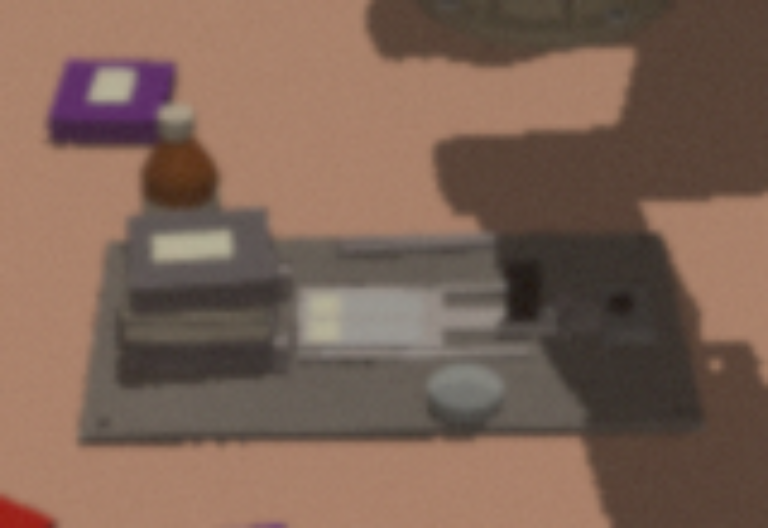

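View pics/wrist11.png

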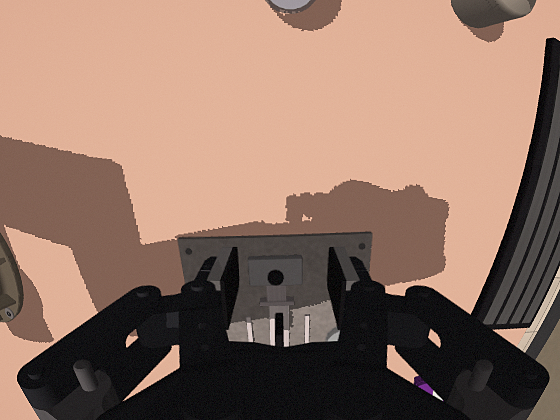

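View pics/top11.png

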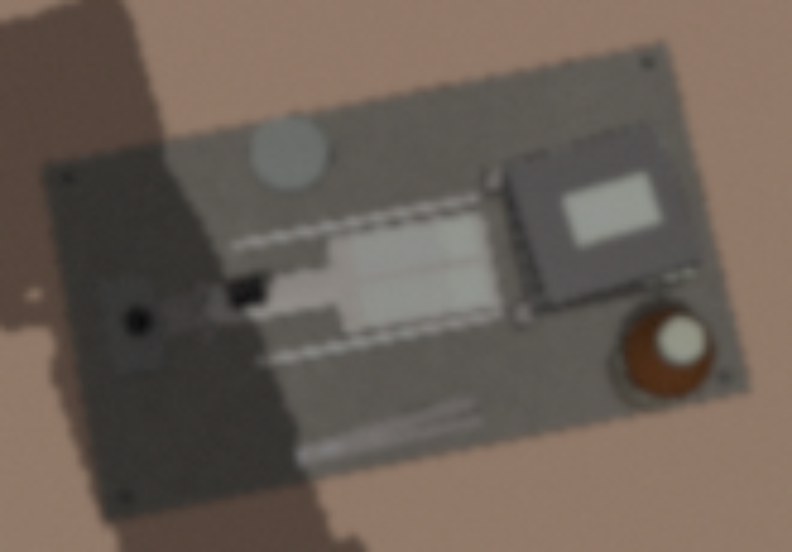

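```bash
python3 - <<'E'
import cv2
a=cv2.imread("pics/wrist10.png")[180:280,210:350];b=cv2.imread("pics/wrist11.png")[250:350,220:340]
import numpy as np
cv2.imwrite("pics/c.png",np.hstack([cv2.resize(a,(420,300)),cv2.resize(np.clip(b*2.0,0,255).astype(np.uint8),(360,300))]))
E
```

```text
(no output)
```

View pics/c.png

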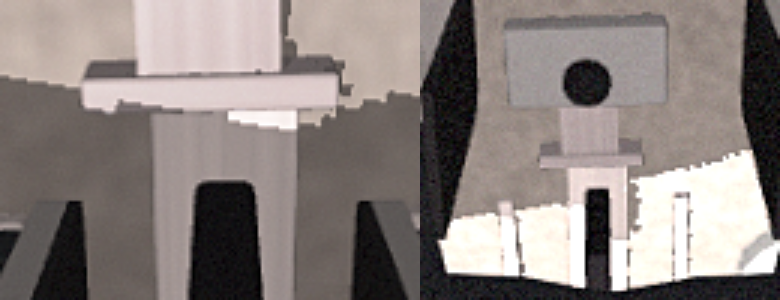

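The tongue meets the bar with no visible gap, and the boxes are flat, stacked and behind the posts. Handing in.

```bash
python3 -c "
from rig import manip
print(manip.close_job())"
```

```text
the job is handed in; nothing more can be done
None
```

I drew the tray out by its handle about 113 mm, until the tongue met the end stop, pressed it home, let go, lifted clear and handed in. The job ended at 17.7 s of the 64 s allowed.

**Press:** The force along the draw read 7–10 N for about 1.5 s. The highest reading was 9.6 N, well under 15 N, though I only saw it at the end of each move call.

**Last checks, from the pictures:**
- **Tray:** the tongue lies against the bar with no visible gap, and the tray is straight between the rails.
- **Boxes:** all three are flat on the board behind the posts, still stacked. They leaned back briefly as the tray left, then settled.
- **Other things:** the dish, forceps and amber bottle stand where they were. I did not compare the things on the bench one by one, but the arm never went near them at low height.
- **Gripper:** it is open and clear of everything, with about zero force.

**What disagreed:**
- **Cameras:** the wrist and top cameras differed by about 2–4 mm sideways. I centred the grasp by the wrist view.
- **Tool tilt:** the tool tilted up to about 3.6° while pressing. It turned about the grip, and the pictures showed no effect on the tray.
- **Release:** the tool sprang forward about 2.5 mm when the fingers opened. The wrist pictures after release show the tray still against the stop.

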